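# Find the weak clip by tugging its plate

### The job

One of the three spring clips on the rack has lost its grip, which only shows when you draw gently upwards on the plates they hold. Find it, take its plate out and stand it upright, fully down, in the slot of the white block. The plates in the two sound clips must not be pulled up out of their seats, and the other things on the bench stay where they are.

Things in the scene. Friction and masses are not known exactly. Their poses are not given: they have to be found in the camera images.
- rack: Fixed clip rack: grey base plate 70 x 222 x 10 mm on feet, its top face 14 mm above the bench, carrying three spring clips in a row along its y axis, 65 mm apart. Origin on the bench under the middle clip; z up.
- block_hole0 (a point): Centre of the mouth of the only slot in the white set-aside block (fixed, 82 x 60 mm, 40 mm high). The slot is open at the top, 50 mm long along this point's x axis, 12 mm wide along its y axis, 30 mm deep, with a 3 mm bevel round the mouth, so a plate stands in it loosely, 30 mm deep, leaning a little.
- block: The white set-aside block; origin at the centre of its underside on the bench, straight under the slot's mouth, same axes.
- plate_a_mid (a point): Centre of the plain aluminium test plate at the +y end of the rack (loose, about 45 g): 36 mm wide along its x, 5 mm thick along y, 90 mm tall along z; this point is 45 mm above its lower edge, 59 mm above the bench when seated. The jaws cover its faces up to 50 mm above the bench; its two side edges are free. Grip it by these side edges above the jaws.
- plate_a: The same plate; origin at the middle of its lower edge, axes as above, z up. Squeezing it across its two faces off centre pushes it against a jaw and spoils the feel of the pull. Closing fingers can press the plate down a little, so judge the pull from the force before gripping.
- post_a: Fixed steel jaw of the clip at the +y end of the rack, on the +y side of its plate, top 50 mm above the bench; origin at bench height under the seated plate's centre. A sprung jaw on the -y side presses the plate on it. A sound clip holds against an upward pull of over 12 N; the weak one (it looks the same) lets the plate slide at under 6 N, until it is out after 36 mm of lift.
- seat_a (a point): Where the centre of plate a is when fully seated in the clip at the +y end of the rack (fixed to the rack, axes of the rack).
- plate_b_mid (a point): Centre of the plain aluminium test plate in the middle of the rack (loose, about 45 g): 36 mm wide along its x, 5 mm thick along y, 90 mm tall along z; this point is 45 mm above its lower edge, 59 mm above the bench when seated. The jaws cover its faces up to 50 mm above the bench; its two side edges are free. Grip it by these side edges above the jaws.
- plate_b: The same plate; origin at the middle of its lower edge, axes as above, z up. Squeezing it across its two faces off centre pushes it against a jaw and spoils the feel of the pull. Closing fingers can press the plate down a little, so judge the pull from the force before gripping.
- post_b: Fixed steel jaw of the clip in the middle of the rack, on the +y side of its plate, top 50 mm above the bench; origin at bench height under the seated plate's centre. A sprung jaw on the -y side presses the plate on it. A sound clip holds against an upward pull of over 12 N; the weak one (it looks the same) lets the plate slide at under 6 N, until it is out after 36 mm of lift.
- seat_b (a point): Where the centre of plate b is when fully seated in the clip in the middle of the rack (fixed to the rack, axes of the rack).
- plate_c_mid (a point): Centre of the plain aluminium test plate at the -y end of the rack (loose, about 45 g): 36 mm wide along its x, 5 mm thick along y, 90 mm tall along z; this point is 45 mm above its lower edge, 59 mm above the bench when seated. The jaws cover its faces up to 50 mm above the bench; its two side edges are free. Grip it by these side edges above the jaws.
- plate_c: The same plate; origin at the middle of its lower edge, axes as above, z up. Squeezing it across its two faces off centre pushes it against a jaw and spoils the feel of the pull. Closing fingers can press the plate down a little, so judge the pull from the force before gripping.
- post_c: Fixed steel jaw of the clip at the -y end of the rack, on the +y side of its plate, top 50 mm above the bench; origin at bench height under the seated plate's centre. A sprung jaw on the -y side presses the plate on it. A sound clip holds against an upward pull of over 12 N; the weak one (it looks the same) lets the plate slide at under 6 N, until it is out after 36 mm of lift.
- seat_c (a point): Where the centre of plate c is when fully seated in the clip at the -y end of the rack (fixed to the rack, axes of the rack).
- vial_stray: Small closed glass vial, 26 mm across, 56 mm tall, standing behind the rack; loose bystander, origin at the centre of its underside.
- dropper_bottle: Small brown dropper bottle, 35 mm across, 76 mm tall, standing behind; loose bystander, origin at the centre of its underside.
- weight_500: Brass check weight, 23 mm across, 26 mm tall, standing in front; loose bystander, origin at the centre of its underside.
Not all that is in view belongs to the job. What is shaped like the block but blue or yellow is not meant.

How it is judged:
By the outcome, as a careful person would: the job done as asked, in the order asked, and still so for the second after the job is handed in, with the robot touching nothing.
It also fails if it takes over 58 s, if anything falls off the work surface, if the arm or the gripper's body presses on something with over 40 N, if the wrist force passes 120 N, or if a joint passes its speed limit or range.

### The arm

A 6-joint arm with a two-finger parallel gripper is mounted at the origin on a cart in front of the work surface, level with it; the furniture and walls round the work are solid. World frame = base frame: x ahead of the robot, y to its left, z up, the work surface at z = 0. Lengths are in m, angles in rad, forces in N, time in s.
With the tool pointing down it reaches from about 0.3 to 0.875 m from the base axis. Payload 6.4 kg.
Tool frame: the origin (TCP) lies between the finger pads; the fingertips stand 8 mm ahead of it and the grasp point (between the pads) lies 11 mm behind it (ctrl.finger_overhang is the distance from the TCP to the fingertips, in m); z points along the fingers, y is the line along which they close (so a half turn about z gives the same grasp; the last joint's range is limited). The gripper opens to 85 mm and grips with 20 to 120 N. Pads are 22 mm wide; open, the fingers measure 114 mm over their backs; the gripper's body (76 mm by 85 mm) begins 54 mm behind the grasp point. The pads swing forward as they close: fully open they stand 13 mm farther back than shut.
Start: joints at [1.039, 0.181, 1.607, -0, 1.354, -0.206], TCP at [0.184, 0.545, 0.239] pointing down, gripper open.
Joint ranges: [-2.99, 2.99], [-0.89, 2.07], [0.3, 2.58], [-1.14, 4.28], [0, 2.63], [-3.12, 3.12]. Speed limits (rad/s): [2.57, 2.57, 3.01, 3.14, 3.14, 3.14].

### API

Orientations are given as a unit quaternion [w, x, y, z].
In Python, from bench import ctrl, camera gives the robot as it stands.
- The arm moves only by the shell command python3 -m pendant 'ROWS' [OPENING]. ROWS is JSON, a list of rows, each a list of 6 numbers: the shift along the world's x, y, z normalised to -1 to 1, where 1 is 200 mm, then the turn, a rotation vector about the world's x, y, z normalised to -1 to 1, where 1 is pi/2 rad. In form: [[dx, dy, dz, rx, ry, rz], ...]. A call has exactly 10 rows; each row shifts and turns the commanded pose from where the row before left it; what a row does not reach is not made up. A row lasts 1/8 s, in which the tool goes at most 62.5 mm and 10.7 degrees, less where a joint would pass 70% of its speed; a pose out of reach is approached as far as the arm can. A call with a number of a shift or a turn outside -1 to 1 is refused whole. A call with a gripper value outside its range is refused whole. OPENING is the opening, from -1 (shut) to 1 (fully open), set as the call begins (- or left out, the last holds). The fingers move at their own pace and stop on an object; the grip force is fixed at half the most. Time passes only in rows, so rows that do not move let the fingers close, or fill a call up. It gives the time, the measured TCP pose, the force, the opening and the grip force at its end, in the units of the state.
- ctrl.get_obs(): the state, without advancing time (a new reading comes with each control period).
- camera(name): name is "side" or "top"; returns a dict with "color" (480x640x3 uint8, blue, green, red), "fx", "fy", "cx", "cy" (pixels), "distortion" ([k1, k2, p1, p2, k3] as OpenCV has them; the pictures are not rectified), "xyz" and "rotation" of the camera in the world. Camera axes: x right, y down, z forward; pixel columns grow to the right and rows downward; lengths in m; the calibration is good to about 2 mm. A picture is of the moment at which its call begins. There is no depth.
- ctrl.hand_in(): hands the job in; it is judged then, once.
The state is a dict: "time_s": time; "q": joint angles; "dq": joint speeds; "joint_efforts": joint torques, N m; "eef_pos": TCP position; "eef_rot": TCP orientation; "wrist_force": force on the tool from outside, world axes, zero at the start; "torque": the same for the moment, N m; "opening": opening from 0.0 (shut) to 1.0 (fully open); "grasp_force": force on a finger pad.
Only numpy, scipy, OpenCV 4.12 (cv2) and the standard library are available. Lean on these libraries where they do the work, as an engineer would, in place of code of your own. Each camera call takes 0.05 s, during which the arm holds its last target. There are 200 camera calls.

## Working session

There is one attempt and no reset: what is moved stays moved. The work goes in short steps, Python scripts to look and compute and a shell command to move; the robot and the scene stay as the last step left them, time stands still between calls to the robot, and variables do not carry over. Pictures are saved under pics/ and viewed, at most 10 in all, crops included, and the job is handed in when it is done.

```bash
mkdir -p pics; ls; cat > h.py <<'E'
import numpy as np,cv2
from bench import ctrl,camera
def rays(c,px):
    K=np.array([[c['fx'],0,c['cx']],[0,c['fy'],c['cy']],[0,0,1.]])
    u=cv2.undistortPoints(np.array(px,float).reshape(-1,1,2),K,np.array(c['distortion'],float)).reshape(-1,2)
    R=np.array(c['rotation'],float)
    if R.size==4:
        from scipy.spatial.transform import Rotation as Ro
        R=Ro.from_quat(np.roll(R.ravel(),-1)).as_matrix()
    return np.array(c['xyz']),np.c_[u,np.ones(len(u))]@R.T
def onz(c,px,z):
    o,d=rays(c,px); z=np.broadcast_to(z,len(d)); return o+d*((z-o[2])/d[:,2])[:,None]
E
python3 - <<'E'
from h import *
import pickle
for n in('side','top'):
    c=camera(n);cv2.imwrite(f'pics/{n}0.png',c['color']);pickle.dump(c,open(n+'.pkl','wb'));print(n,c['xyz'],c['rotation'],c['fx'],c['cx'],c['cy'],c['distortion'])
o=ctrl.get_obs();print(o);print(ctrl.finger_overhang)
E
```

```text
pics
side [0.36723355 1.05780749 0.79010612] [ 0.04894219 -0.07446233  0.87790012 -0.47047997] 578.6745323717302 311.94640615702775 245.5028132378079 [0.00323477 0.         0.         0.         0.        ]
top [ 0.4203086  -0.01990362  1.26019135] [ 0.04756421 -0.69486711  0.71628232 -0.04286014] 616.9899063962149 320.50795298361066 240.95066281095532 [-0.11992732  0.          0.          0.          0.        ]
{'time_s': 0.1, 'q': array([ 1.03871749e+00,  1.81487682e-01,  1.60790706e+00,  1.29295324e-05,
        1.35383905e+00, -2.06286443e-01]), 'dq': array([-0.00123037, -0.00275436, -0.00098309,  0.00170288, -0.00070173,
        0.00050109]), 'joint_efforts': array([ 1.01374950e-03, -4.45874083e+01, -3.52236307e+01, -7.98774363e-05,
        4.18143682e-03, -4.23049892e-05]), 'eef_pos': array([0.18374941, 0.54432619, 0.23846294]), 'eef_rot': array([-3.01991713e-04,  1.62178062e-01,  9.86761168e-01, -7.63003297e-04]), 'wrist_force': array([-0.70522272, -0.05492454,  0.283233  ]), 'torque': array([-0.07020154,  0.01703399,  0.05852491]), 'grasp_force': 0.0, 'opening': 0.9967474169691781}
0.008
```

View pics/side0.png

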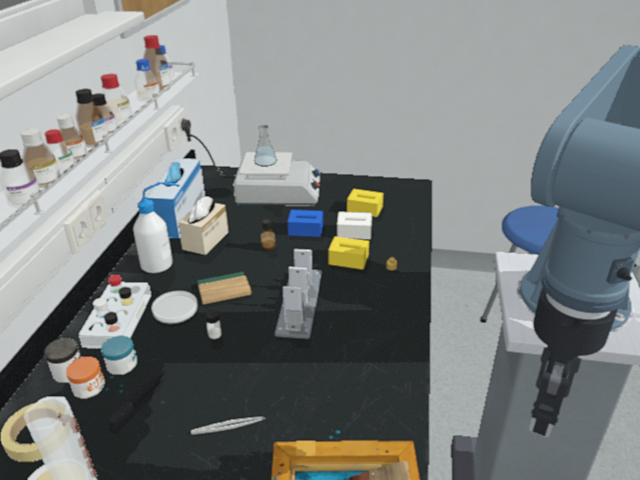

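View pics/top0.png

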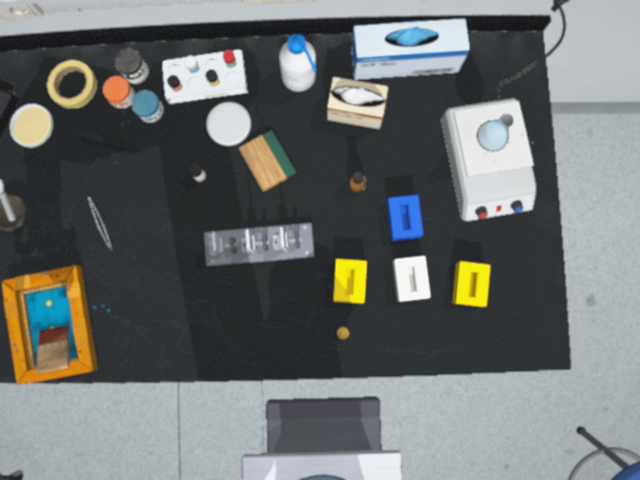

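The side view shows the rack at about (300,305) and the white block at (354,225). In the top view the rack is at (259,244) and the white block at (411,279), with its slot along the image vertical. I'll enlarge both.

```bash
python3 - <<'E'
from h import *
t=cv2.imread('pics/top0.png')[215:315,195:445];s=cv2.imread('pics/side0.png')[190:350,260:410]
cv2.imwrite('pics/tc.png',cv2.resize(t,None,fx=3.2,fy=3.2,interpolation=cv2.INTER_CUBIC))
cv2.imwrite('pics/sc.png',cv2.resize(s,None,fx=3.75,fy=3.75,interpolation=cv2.INTER_CUBIC))
E
```

```text
(no output)
```

View pics/tc.png

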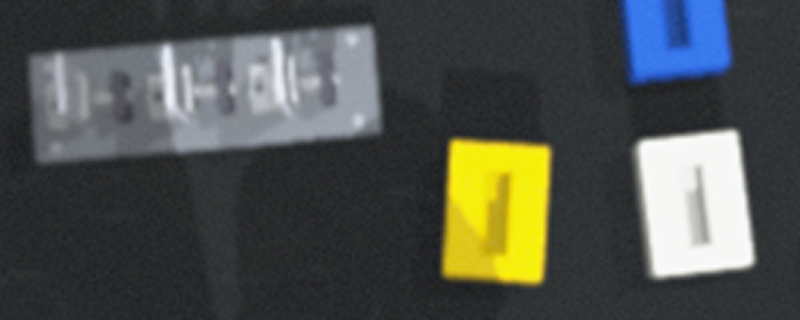

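View pics/sc.png

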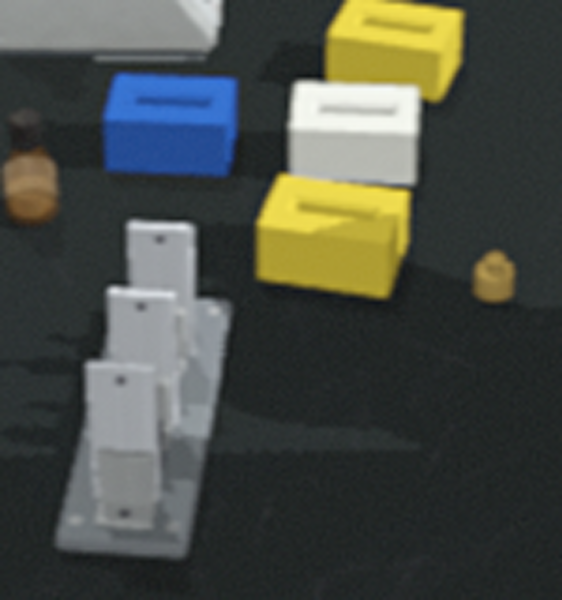

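The top crop gives the rack corners at (30,55), (375,25), (382,132) and (38,162), and the white top face at (636,142), (740,131), (755,266) and (650,278). The side crop shows the plate top edges: a (87,362)-(157,367), b (107,289)-(177,292), c (128,221)-(195,225).

```bash
python3 - <<'E'
from h import *
import pickle
t=pickle.load(open('top.pkl','rb'));s=pickle.load(open('side.pkl','rb'))
T=lambda p:np.array(p)/3.2+[195,215]
S=lambda p:np.array(p)/3.75+[260,190]
def rep(n,P):
    print(n,P.round(4).tolist(),'mean',P.mean(0).round(4),'len',np.linalg.norm(np.roll(P,-1,0)-P,axis=1).round(4))
    for a,b in zip(P,np.roll(P,-1,0)): d=b-a; print('  ang',np.degrees(np.arctan2(d[1],d[0])).round(1),end='')
    print()
rep('rack',onz(t,T([(30,55),(375,25),(382,132),(38,162)]),.014))
rep('white',onz(t,T([(636,142),(740,131),(755,266),(650,278)]),.04))
rep('slot',onz(t,T([(684,167),(702,164),(711,244),(692,246)]),.04))
rep('white S',onz(s,S([(292,82),(419,86),(419,120),(290,118)]),.04))
rep('slot S',onz(s,S([(321,104),(396,106),(397,112),(320,110)]),.04))
rep('rack S',onz(s,S([(57,545),(188,550),(232,302)]),.014))
for n,p in dict(a=[(87,362),(157,367)],b=[(107,289),(177,292)],c=[(128,221),(195,225)]).items(): rep(n,onz(s,S(p),.104))
E
```

```text
rack [[0.6063, 0.2237, 0.014], [0.6187, 0.0019, 0.014], [0.5498, -0.0006, 0.014], [0.5372, 0.219, 0.014]] mean [0.578 0.111 0.014] len [0.2222 0.0689 0.22   0.0692]
  ang -86.8  ang -177.9  ang 93.3  ang 3.9
white [[0.536, -0.1586, 0.04], [0.5408, -0.2238, 0.04], [0.4568, -0.229, 0.04], [0.4516, -0.1636, 0.04]] mean [ 0.4963 -0.1937  0.04  ] len [0.0654 0.0842 0.0656 0.0846]
  ang -85.8  ang -176.5  ang 94.5  ang 3.4
slot [[0.5195, -0.1877, 0.04], [0.521, -0.199, 0.04], [0.4712, -0.2023, 0.04], [0.4704, -0.1904, 0.04]] mean [ 0.4955 -0.1949  0.04  ] len [0.0114 0.0499 0.0119 0.0492]
  ang -82.4  ang -176.3  ang 94.1  ang 3.2
white S [[0.5409, -0.2179, 0.04], [0.4546, -0.2255, 0.04], [0.4505, -0.1809, 0.04], [0.5355, -0.1705, 0.04]] mean [ 0.4954 -0.1987  0.04  ] len [0.0866 0.0447 0.0856 0.0476]
  ang -175.0  ang 95.3  ang 7.0  ang -83.6
slot S [[0.5175, -0.1917, 0.04], [0.4674, -0.1967, 0.04], [0.466, -0.189, 0.04], [0.5171, -0.1838, 0.04]] mean [ 0.492  -0.1903  0.04  ] len [0.0503 0.0078 0.0514 0.0079]
  ang -174.3  ang 100.7  ang 5.8  ang -87.5
rack S [[0.6013, 0.2339, 0.014], [0.5327, 0.2267, 0.014], [0.5458, 0.0058, 0.014]] mean [0.5599 0.1555 0.014 ] len [0.069  0.2213 0.2348]
  ang -174.0  ang -86.6  ang 76.3
a [[0.5906, 0.1915, 0.104], [0.554, 0.1899, 0.104]] mean [0.5723 0.1907 0.104 ] len [0.0367 0.0367]
  ang -177.6  ang 2.4
b [[0.594, 0.1265, 0.104], [0.556, 0.1233, 0.104]] mean [0.575  0.1249 0.104 ] len [0.0382 0.0382]
  ang -175.3  ang 4.7
c [[0.5961, 0.0599, 0.104], [0.5578, 0.058, 0.104]] mean [0.5769 0.0589 0.104 ] len [0.0384 0.0384]
  ang -177.2  ang 2.8
```

```bash
python3 -m pendant '[[0.1,-0.09,0,0,0,-0.04],[0.1,-0.09,0,0,0,-0.04],[0.1,-0.09,0,0,0,-0.04],[0.1,-0.09,0,0,0,-0.04],[0.1,-0.09,0,0,0,-0.04],[0.1,-0.09,0,0,0,-0.04],[0.1,-0.09,0,0,0,-0.04],[0.1,-0.09,0,0,0,-0.04],[0.1,-0.09,0,0,0,-0.04],[0.1,-0.09,0,0,0,-0.04]]' 0.5
python3 - <<'E'
from h import *
import pickle
t=pickle.load(open('top.pkl','rb'))
c=cv2.resize(t['color'][215:275,195:320],None,fx=6.4,fy=6.4,interpolation=cv2.INTER_CUBIC)
cv2.imwrite('pics/tc2.png',c)
E
```

```text
time_s: 1.35
eef_pos: [0.3844, 0.364, 0.2389]
eef_rot: [-0.0, 0.46, 0.888, -0.0]
wrist_force: [-0.7, 0.1, -0.9]
opening: 0.75
grasp_force: 0.0
```

View pics/tc2.png

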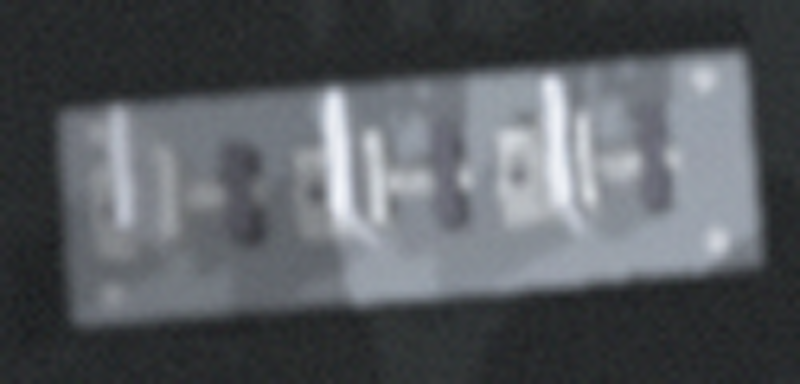

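The enlarged top view shows the plates' upper edges: a (118,105)-(126,225), b (333,90)-(344,210), c (551,76)-(562,198).

```bash
python3 - <<'E'
from h import *
import pickle
t=pickle.load(open('top.pkl','rb'))
for p in ([(118,105),(126,225)],[(333,90),(344,210)],[(551,76),(562,198)]):
    P=onz(t,np.array(p)/6.4+[195,215],.104);print(P.round(4).tolist(),P.mean(0).round(4))
E
python3 -m pendant '[[0.1,-0.09,0,0,0,-0.04],[0.1,-0.09,0,0,0,-0.04],[0.1,-0.09,0,0,0,-0.04],[0.1,-0.09,0,0,0,-0.04],[0.1,-0.09,0,0,0,-0.04],[0.1,-0.09,0,0,0,-0.04],[0.1,-0.09,0,0,0,-0.03],[0.1,-0.09,0,0,0,-0.02],[0.1,-0.09,0,0,0,-0.02],[0.05,-0.055,0,0,0,-0.02]]'
```

```text
[[0.5938, 0.1887, 0.104], [0.5578, 0.1866, 0.104]] [0.5758 0.1876 0.104 ]
[[0.5962, 0.1244, 0.104], [0.5603, 0.1217, 0.104]] [0.5783 0.123  0.104 ]
[[0.5984, 0.0595, 0.104], [0.5619, 0.057, 0.104]] [0.5801 0.0583 0.104 ]
time_s: 2.6
eef_pos: [0.5749, 0.1906, 0.2389]
eef_rot: [-0.0, 0.672, 0.74, -0.0]
wrist_force: [-0.3, 0.5, 0.3]
opening: 0.75
grasp_force: 0.0
```

```bash
python3 -m pendant '[[0,-0.008,-0.1,0,0,-0.024],[0,0,-0.1,0,0,0],[0,0,-0.1,0,0,0],[0,0,-0.1,0,0,0],[0,0,-0.1,0,0,0],[0,0,-0.1,0,0,0],[0,0,-0.1,0,0,0],[0,0,-0.06,0,0,0],[0,0,-0.04,0,0,0],[0,0,-0.02,0,0,0]]'
python3 -c "
from h import *
c=camera('side')['color'];cv2.imwrite('pics/g1.png',cv2.resize(c[220:350,230:390],None,fx=4.5,fy=4.5,interpolation=2))"
```

```text
time_s: 3.85
eef_pos: [0.5742, 0.1902, 0.0751]
eef_rot: [0.0, 0.685, 0.728, 0.0]
wrist_force: [0.3, 0.3, 0.7]
opening: 0.753
grasp_force: 0.0
```

View pics/g1.png

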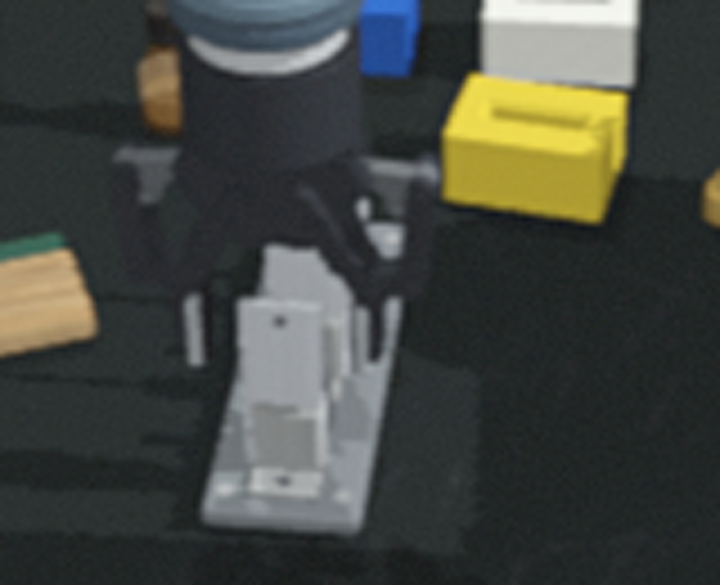

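The fingers (columns 195 and 370) straddle plate a (240–325) symmetrically and sit above its jaws. Now I'll close them.

```bash
python3 -m pendant '[[0,0,0,0,0,0],[0,0,0,0,0,0],[0,0,0,0,0,0],[0,0,0,0,0,0],[0,0,0,0,0,0],[0,0,0,0,0,0],[0,0,0,0,0,0],[0,0,0,0,0,0],[0,0,0,0,0,0],[0,0,0,0,0,0]]' -1
python3 -m pendant '[[0,0,0.001,0,0,0],[0,0,0.001,0,0,0],[0,0,0.001,0,0,0],[0,0,0,0,0,0],[0,0,0,0,0,0],[0,0,0,0,0,0],[0,0,0,0,0,0],[0,0,0,0,0,0],[0,0,0,0,0,0],[0,0,0,0,0,0]]'
```

```text
time_s: 5.15
eef_pos: [0.5743, 0.1903, 0.0762]
eef_rot: [0.0, 0.685, 0.728, 0.0]
wrist_force: [-1.3, 0.0, 5.6]
opening: 0.407
grasp_force: 60.0
time_s: 6.4
eef_pos: [0.5743, 0.1902, 0.0762]
eef_rot: [0.0, 0.685, 0.728, 0.0]
wrist_force: [-2.1, -1.4, 5.6]
opening: 0.406
grasp_force: 60.0
```

```bash
python3 -m pendant '[[0,0,0.005,0,0,0],[0,0,0,0,0,0],[0,0,0,0,0,0],[0,0,0,0,0,0],[0,0,0,0,0,0],[0,0,0,0,0,0],[0,0,0,0,0,0],[0,0,0,0,0,0],[0,0,0,0,0,0],[0,0,0,0,0,0]]'
```

```text
time_s: 7.65
eef_pos: [0.574, 0.1902, 0.0763]
eef_rot: [0.0, 0.685, 0.728, 0.0]
wrist_force: [5.8, 1.3, -9.8]
opening: 0.405
grasp_force: 60.6
```

A pull of about 10 N left plate a in place, so clip a is sound. Next I'll ease off, release and slide along to b.

```bash
python3 -m pendant '[[0,0,-0.003,0,0,0],[0,0,0,0,0,0],[0,0,0,0,0,0],[0,0,0,0,0,0],[0,0,0,0,0,0],[0,0,0,0,0,0],[0,0,0,0,0,0],[0,0,0,0,0,0],[0,0,0,0,0,0],[0,0,0,0,0,0]]' 0.5
python3 -m pendant '[[0,-0.03,0,0,0,0],[0.002,-0.04,0,0,0,0],[0.002,-0.04,0,0,0,0],[0.002,-0.04,0,0,0,0],[0.002,-0.04,0,0,0,0],[0.002,-0.04,0,0,0,0],[0.002,-0.04,0,0,0,0],[0.002,-0.037,0,0,0,0],[0,-0.02,0,0,0,0],[0,0,0,0,0,0]]'
```

```text
time_s: 8.9
eef_pos: [0.5741, 0.1902, 0.0763]
eef_rot: [0.0, 0.685, 0.728, 0.0]
wrist_force: [0.2, 0.5, 0.0]
opening: 0.749
grasp_force: 0.0
time_s: 10.15
eef_pos: [0.5769, 0.1245, 0.0763]
eef_rot: [-0.0, 0.686, 0.728, 0.0]
wrist_force: [0.3, 0.7, 0.5]
opening: 0.749
grasp_force: 0.0
```

```bash
python3 -m pendant '[[0,0,0,0,0,0],[0,0,0,0,0,0],[0,0,0,0,0,0],[0,0,0,0,0,0],[0,0,0,0,0,0],[0,0,0,0,0,0],[0,0,0,0,0,0],[0,0,0,0,0,0],[0,0,0,0,0,0],[0,0,0,0,0,0]]' -1
python3 -m pendant '[[0,0,0.004,0,0,0],[0,0,0,0,0,0],[0,0,0,0,0,0],[0,0,0,0,0,0],[0,0,0,0,0,0],[0,0,0,0,0,0],[0,0,0,0,0,0],[0,0,0,0,0,0],[0,0,0,0,0,0],[0,0,0,0,0,0]]'
```

```text
time_s: 11.4
eef_pos: [0.5768, 0.1249, 0.0765]
eef_rot: [-0.0, 0.685, 0.728, 0.0]
wrist_force: [-3.1, 0.0, 5.7]
opening: 0.406
grasp_force: 60.0
time_s: 12.65
eef_pos: [0.5767, 0.1248, 0.0771]
eef_rot: [-0.0, 0.685, 0.728, -0.0]
wrist_force: [-1.8, 2.5, -2.2]
opening: 0.408
grasp_force: 60.0
```

```bash
python3 -m pendant '[[0,0,0.002,0,0,0],[0,0,0,0,0,0],[0,0,0,0,0,0],[0,0,0,0,0,0],[0,0,0,0,0,0],[0,0,0,0,0,0],[0,0,0,0,0,0],[0,0,0,0,0,0],[0,0,0,0,0,0],[0,0,0,0,0,0]]'
python3 -m pendant '[[0,0,0.002,0,0,0],[0,0,0,0,0,0],[0,0,0,0,0,0],[0,0,0,0,0,0],[0,0,0,0,0,0],[0,0,0,0,0,0],[0,0,0,0,0,0],[0,0,0,0,0,0],[0,0,0,0,0,0],[0,0,0,0,0,0]]'
```

```text
time_s: 13.9
eef_pos: [0.5769, 0.1248, 0.0776]
eef_rot: [0.0, 0.685, 0.728, 0.0]
wrist_force: [-1.6, 1.8, -0.5]
opening: 0.41
grasp_force: 60.0
time_s: 15.15
eef_pos: [0.5769, 0.1248, 0.0779]
eef_rot: [0.0, 0.685, 0.728, 0.0]
wrist_force: [-0.0, 2.1, -2.6]
opening: 0.407
grasp_force: 60.0
```

```bash
python3 -m pendant '[[0,0,0.003,0,0,0],[0,0,0.003,0,0,0],[0,0,0.003,0,0,0],[0,0,0.003,0,0,0],[0,0,0.003,0,0,0],[0,0,0.003,0,0,0],[0,0,0.003,0,0,0],[0,0,0.003,0,0,0],[0,0,0.003,0,0,0],[0,0,0.003,0,0,0]]'
python3 -c "
from h import *
c=camera('side')['color'];cv2.imwrite('pics/g2.png',cv2.resize(c[220:350,230:390],None,fx=4.5,fy=4.5,interpolation=2))"
```

```text
time_s: 16.4
eef_pos: [0.5768, 0.1248, 0.0839]
eef_rot: [0.0, 0.685, 0.728, -0.0]
wrist_force: [0.1, 2.2, -2.2]
opening: 0.408
grasp_force: 60.0
```

View pics/g2.png

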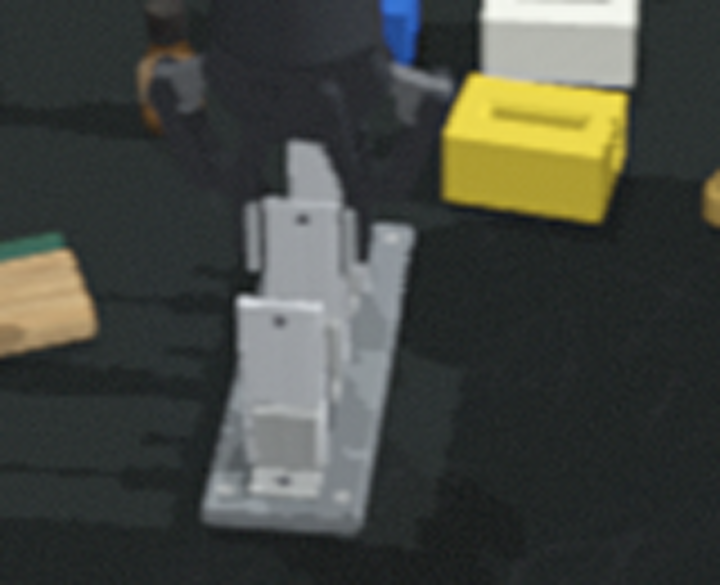

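The side view shows plate b's top edge at row 200, up from 212, so it is rising with the fingers at about 2 N. b is the weak one, so I'll lift it out.

```bash
python3 -m pendant '[[0,0,0.03,0,0,0],[0,0,0.03,0,0,0],[0,0,0.03,0,0,0],[0,0,0.03,0,0,0],[0,0,0.03,0,0,0],[0,0,0.03,0,0,0],[0,0,0.08,0,0,0],[0,0,0.1,0,0,0],[0,0,0.1,0,0,0],[0,0,0.1,0,0,0]]'
python3 -m pendant '[[0,-0.05,0.04,0,0,0],[-0.04,-0.16,0,0,0,0],[-0.04,-0.16,0,0,0,0],[-0.05,-0.18,0,0,0,0],[-0.05,-0.18,0,0,0,0],[-0.05,-0.18,0,0,0,0.01],[-0.05,-0.18,0,0,0,0],[-0.05,-0.18,0,0,0,0],[-0.05,-0.18,0,0,0,0],[-0.03,-0.12,0,0,0,0]]'
```

```text
time_s: 17.7
eef_pos: [0.5772, 0.1246, 0.1978]
eef_rot: [0.001, 0.685, 0.728, 0.0]
wrist_force: [0.7, 0.4, -0.3]
opening: 0.411
grasp_force: 60.1
time_s: 18.95
eef_pos: [0.4938, -0.1913, 0.2039]
eef_rot: [0.0, 0.68, 0.733, -0.0]
wrist_force: [-0.9, 0.3, -0.9]
opening: 0.408
grasp_force: 60.1
```

```bash
python3 -m pendant '[[0.003,0,-0.04,0,0,0],[0,0,-0.06,0,0,0],[0,0,-0.06,0,0,0],[0,0,-0.06,0,0,0],[0,0,-0.06,0,0,0],[0,0,-0.06,0,0,0],[0,0,-0.05,0,0,0],[0,0,-0.035,0,0,0],[0,0,0,0,0,0],[0,0,0,0,0,0]]'
python3 -c "
from h import *
c=camera('side')['color'];t=camera('top')['color']
f=lambda i:cv2.resize(i,(400,500),interpolation=2)
cv2.imwrite('pics/p1.png',np.hstack([f(c[170:270,310:390]),f(t[230:330,370:450])]))"
```

```text
time_s: 20.2
eef_pos: [0.4957, -0.1895, 0.1193]
eef_rot: [0.0, 0.68, 0.734, 0.0]
wrist_force: [-0.3, 0.3, -1.1]
opening: 0.407
grasp_force: 60.1
```

View pics/p1.png

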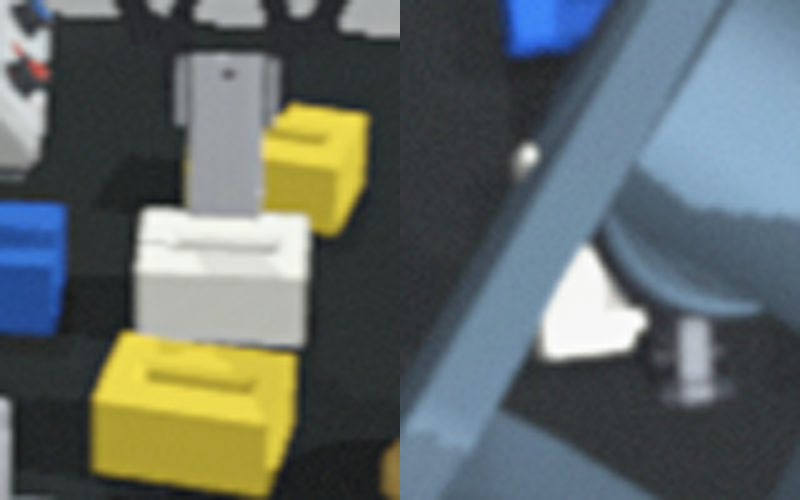

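```bash
python3 - <<'E'
from h import *
import pickle
t=pickle.load(open('top.pkl','rb'));s=pickle.load(open('side.pkl','rb'))
S=lambda p:np.array(p)/5+[310,170]
for z in(.0545,.0565):print('lower edge',onz(s,S([(187,213),(262,215)]),z).round(4).tolist())
print('top edge',onz(s,S([(190,53),(267,53)]),.1465).round(4).tolist())
P=onz(s,S([(172,238),(282,236),(280,248),(170,247)]),.04);print('slot',P.round(4).tolist(),P.mean(0))
for z in(.06,.12,.2):print('thing',z,onz(t,[(429,302)],z).round(3))
E
```

```text
lower edge [[0.5133, -0.1932, 0.0545], [0.476, -0.1968, 0.0545]]
lower edge [[0.5129, -0.1898, 0.0565], [0.4757, -0.1934, 0.0565]]
top edge [[0.513, -0.1888, 0.1465], [0.4763, -0.1942, 0.1465]]
slot [[0.5205, -0.1919, 0.04], [0.4659, -0.2022, 0.04], [0.4658, -0.1903, 0.04], [0.5204, -0.183, 0.04]] [ 0.49315533 -0.19185558  0.04      ]
thing 0.06 [[ 0.449 -0.221  0.06 ]]
thing 0.12 [[ 0.447 -0.211  0.12 ]]
thing 0.2 [[ 0.445 -0.198  0.2  ]]
```

The side view puts the plate's lower edge over the slot, within about 2 mm in x and less than 1 mm in y. I'll insert it slowly.

```bash
python3 -m pendant '[[-0.007,-0.002,-0.02,0,0,0],[0,0,-0.025,0,0,0],[0,0,-0.025,0,0,0],[0,0,-0.02,0,0,0],[0,0,-0.02,0,0,0],[0,0,-0.01,0,0,0],[0,0,0,0,0,0],[0,0,0,0,0,0],[0,0,0,0,0,0],[0,0,0,0,0,0]]'
```

```text
time_s: 21.55
eef_pos: [0.4941, -0.1897, 0.095]
eef_rot: [0.0, 0.68, 0.734, -0.0]
wrist_force: [0.8, -0.2, -1.4]
opening: 0.407
grasp_force: 60.1
```

```bash
python3 -m pendant '[[0,0,-0.02,0,0,0],[0,0,-0.02,0,0,0],[0,0,-0.02,0,0,0],[0,0,-0.02,0,0,0],[0,0,-0.01,0,0,0],[0,0,-0.01,0,0,0],[0,0,0,0,0,0],[0,0,0,0,0,0],[0,0,0,0,0,0],[0,0,0,0,0,0]]'
python3 -m pendant '[[0,0,-0.002,0,0,0],[0,0,-0.002,0,0,0],[0,0,-0.002,0,0,0],[0,0,-0.002,0,0,0],[0,0,-0.002,0,0,0],[0,0,0,0,0,0],[0,0,0,0,0,0],[0,0,0,0,0,0],[0,0,0,0,0,0],[0,0,0,0,0,0]]'
```

```text
time_s: 22.8
eef_pos: [0.4941, -0.1897, 0.075]
eef_rot: [0.0, 0.68, 0.734, 0.0]
wrist_force: [-0.4, 0.2, -1.3]
opening: 0.405
grasp_force: 60.1
time_s: 24.05
eef_pos: [0.4941, -0.1896, 0.0729]
eef_rot: [0.0, 0.68, 0.734, 0.0]
wrist_force: [0.7, -0.2, -0.4]
opening: 0.41
grasp_force: 60.1
```

```bash
python3 -m pendant '[[0,0,-0.002,0,0,0],[0,0,-0.001,0,0,0],[0,0,-0.001,0,0,0],[0,0,-0.001,0,0,0],[0,0,0,0,0,0],[0,0,0,0,0,0],[0,0,0,0,0,0],[0,0,0,0,0,0],[0,0,0,0,0,0],[0,0,0,0,0,0]]'
```

```text
time_s: 25.3
eef_pos: [0.4941, -0.1898, 0.0725]
eef_rot: [0.0, 0.68, 0.734, -0.0]
wrist_force: [-1.9, 0.2, 6.5]
opening: 0.405
grasp_force: 60.8
```

Contact at the slot floor came at the expected height. Next I'll release, rise and check.

```bash
python3 -m pendant '[[0,0,0,0,0,0],[0,0,0,0,0,0],[0,0,0,0,0,0],[0,0,0,0,0,0],[0,0,0,0,0,0],[0,0,0,0,0,0],[0,0,0,0,0,0],[0,0,0,0,0,0],[0,0,0,0,0,0],[0,0,0,0,0,0]]' 0.5
python3 -m pendant '[[0,0,0.04,0,0,0],[0,0,0.06,0,0,0],[0,0,0.08,0,0,0],[0,0,0.1,0,0,0],[0,0,0.1,0,0,0],[0,0,0.1,0,0,0],[0,0,0.1,0,0,0],[0,0,0.05,0,0,0],[0,0,0,0,0,0],[0,0,0,0,0,0]]'
python3 -c "
from h import *
c=camera('side')['color']
cv2.imwrite('pics/p2.png',cv2.resize(c[170:350,260:410],None,fx=3.3,fy=3.3,interpolation=2))"
```

```text
time_s: 26.55
eef_pos: [0.494, -0.1896, 0.0719]
eef_rot: [-0.0, 0.68, 0.734, 0.0]
wrist_force: [0.2, -0.6, 0.3]
opening: 0.75
grasp_force: 0.0
time_s: 27.8
eef_pos: [0.4936, -0.1893, 0.1972]
eef_rot: [-0.001, 0.68, 0.734, -0.0]
wrist_force: [0.0, 0.4, 0.3]
opening: 0.749
grasp_force: 0.0
```

View pics/p2.png

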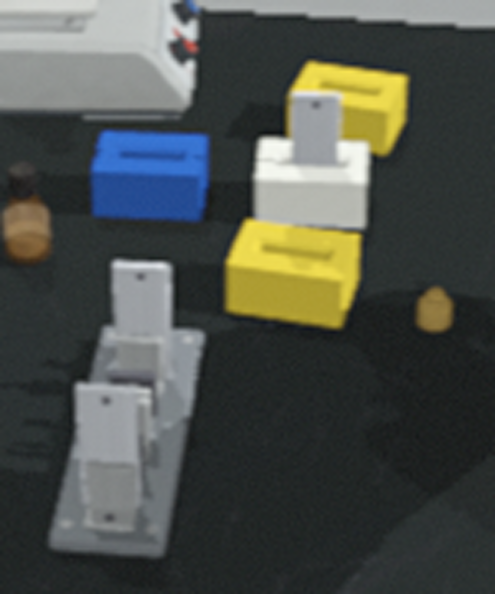

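Plate b stands upright in the white block's slot (317,130), down to the floor. Plates a and c are still seated, and the bottle and weight stand where they were.

```bash
python3 -c "
from bench import ctrl
print(ctrl.hand_in())"
```

```text
the job is handed in; nothing more can be done
None
```

The middle clip (b) was the weak one; its plate now stands upright and fully down in the white block's slot, a held a pull of about 10 N without moving, c was not touched, and the job is handed in.

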